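Seat the block and hold the mirror for the camera

TASK

Slide the marked block along the station's base plate, without lifting it, until it sits square and flush against both fences in their corner. Then grip the upright tab on top of the sprung mirror and turn it until the ring mark on the block is reflected straight into the small camera, which is when the pointer under the mirror lies on the camera's arm. Finish while still gripping the tab and holding the mirror at that angle (let go and it springs back); leave the block seated, and do not move the camera or knock the small things standing about.

Things in the scene. Friction and masses are not known exactly. Their poses are not given: they have to be found in the camera images.
- station: fixed inspection station; place and yaw vary. Origin: inner corner of its two fences at worktop level; x away from the robot, y left at yaw 0. Dark base plate 10 mm thick, x -0.140 to 0.170, y -0.205 to 0.015, and x -0.140 to 0.030, y 0.015 to 0.125. Fences 12 mm thick, tops at z 0.034: far one has its inner face at x = 0 (y -0.012 to 0.100), right one at y = 0 (x -0.120 to 0.012).
- pivot (a point): fixed point on the one upright axis about which mirror, pointer and camera arm all turn: x = -0.030, y = -0.100 in the station's frame, beyond the right fence, at the height of the sight line (z = 0.056), which runs over the fences from mark to mirror to camera.
- block: loose aluminium block 60 (x) x 50 (y) x 64 mm tall, 0.22 to 0.35 kg, on the base plate 20 to 60 mm short of each fence and turned up to 0.35 rad. Origin: centre of underside; axes near the station's. Flush, its origin is at x = -0.030, y = 0.025 in the station's frame. Push its near (-x) and left (+y) faces low down, below the fence tops, so that it does not tip.
- mark (a point): centre of the ring mark (20 mm white disc with a black ring) on the block's right (-y) face, 46 mm above its underside. With the block seated it lies in the station's +y direction from the pivot.
- mirror: sprung mirror in a black frame, face 46 mm square. Origin on the pivot axis at worktop level; its x is the way it faces, z up. Mirror angle = turn of its x from the station's x, counter-clockwise from above, 0 to 1.25 rad; a light spring parks it at 0 (0.02 to 0.09 N m over the travel). A seated mark is reflected into the camera at pi/4 + camera_arm / 2; 0.05 rad either way will do.
- tab (a point): centre of the upright aluminium grip tab on top of the mirror, on the pivot axis at z = 0.103: 10 mm thick (the mirror's x), 36 mm long (the mirror's y), 40 mm tall (z 0.083 to 0.123). It turns with the mirror: grip across the 10 mm from above and turn about its own upright axis.
- camera_arm (a joint): angle of the camera's swing arm about the pivot axis, rad, -0.5 to 0.5, differs each time; stiff, leave it. At 0 the arm points along the station's +x; growing is counter-clockwise from above. The grey camera (top at z = 0.076, lens 112 mm and back 178 mm from the axis) looks along the arm at the mirror.
- camera_index (a point): black index line across the camera's arm, 100 mm from the axis, just before and below the lens, at z = 0.018.
- pointer_tip (a point): tip of the flat brass pointer below the mirror, 97.5 mm from the axis. Geared to turn twice as far as the mirror, it shows where a seated block's mark is reflected to: along the station's -y at mirror angle 0, along +x at pi/4. It only follows the mirror and is not touched.
- vial_1: bystander, leave it: vial 28 mm across, 60 mm tall, standing on the near right corner of the base plate. Origin: centre of its underside.
- brass_union_2: bystander, leave it: grey metal pipe union 16 x 60 x 14 mm lying on the near edge of the base plate. Origin: centre of its underside.
- timer: bystander, leave it: timer 58 x 64 x 18 mm lying on the worktop left of the station. Origin: centre of its underside.
- vial_3: bystander, leave it: vial with a black cap, 28 mm across, 60 mm tall, standing on the worktop left of the station. Origin: centre of its underside.

How it is judged:
By the outcome, as a careful person would: the job done as asked, in the order asked, and still so for the second after the job is handed in, while the arm keeps its last pose, push and grip.
It also fails if it takes over 67 s, if anything falls off the work surface, if the arm or the gripper's body presses on something with over 40 N, if the wrist force passes 120 N, or if a joint passes its speed limit or range.

ROBOT

A 7-joint arm with a two-finger parallel gripper is mounted at the origin on a cart in front of the work surface, level with it; the furniture and walls round the work are solid. World frame = base frame: x ahead of the robot, y to its left, z up, the work surface at z = 0. Lengths are in m, angles in rad, forces in N, time in s.
With the tool pointing down it reaches from about 0.425 to 0.825 m from the base axis. Payload 3.6 kg.
Tool frame: the origin (TCP) lies at the very end of the fingers, on their centre line; the grasp point (between the pads) lies 19 mm behind it; z points along the fingers, y is the line along which they close (so a half turn about z gives the same grasp; the last joint's range is limited). The gripper opens to 93 mm and grips with 3 to 60 N. Pads are 15 mm wide; open, the fingers measure 128 mm over their backs; the gripper's body (75 mm by 188 mm) begins 65 mm behind the grasp point.
Start: joints at [-1.357, 0.615, -0.013, 1.423, 0.008, 1.103, -0.04], TCP at [0.155, 0.631, 0.219] pointing down, gripper open.
Joint ranges: [-3.12, 3.12], [-0.3, 2.06], [-1.34, 1.32], [0.26, 2.42], [-1.36, 4.5], [0.01, 1.98], [-2.84, 2.84]. Speed limits (rad/s): [2.79, 2.79, 3.14, 3.14, 3.14, 3.14, 3.14].

INTERFACE

Orientations are given as a rotation vector (axis times angle).
In Python, from cell import ctrl, vision, job gives the robot as it stands.
- The arm moves only by the tool jog_arm, never from a script. Its argument "motion" is a list of rows, each an object with "xyz": the shift along the tool's x, y, z in units of 3 cm (1.0 is 3 cm), a list of three; "roll": the turn about the tool's z in units of 45 degrees (1.0 is 45 degrees); "gripper": the gripper's target within -1 to 1 (fully open at 1, half-way at 0, shut at -1). In form: [{"xyz": [dx, dy, dz], "roll": roll, "gripper": gripper}, ...]. A call has 1 to 20 rows; each row shifts and turns the commanded pose from where the row before left it, along the tool's axes as they then stand; what a row does not reach is not made up. A row lasts 1/10 s, in which the tool goes at most 50 mm and 8.59 degrees, less where a joint would pass 70% of its speed; a pose out of reach is approached as far as the arm can. A call with a number of a shift or a turn outside -1 to 1 is refused whole. A call with a gripper value outside its range is refused whole. The fingers move at their own pace and stop on an object; "force" is the grip in N (left out, the last holds). Time passes only in rows, so rows that do not move let the fingers close. It gives the time, the measured TCP pose, the force, the opening and the grip force at its end, in the units of the state.
- ctrl.sense(): the state, without advancing time (a new reading comes with each control period).
- vision.capture(name): name is "side" or "top"; returns a dict with "image" (384x512x3 uint8, red, green, blue), "range_z" (384x512 float32, m along the optical axis (not along the pixel's ray), 0 where there is no reading), "fovy" (degrees; the focal length in pixels is half the picture's height over the tangent of half this angle, whatever the lens; pixels are square), "cx", "cy" (the principal point, pixels), "k1" (the pictures are not rectified: a ray, as slopes to the right and down, at radius r is drawn at 1 + k1 r^2 times it, then the intrinsics apply), "R" (3x3) and "t" (3): a world point X has camera coordinates R X + t. Camera axes: x right, y down, z forward; pixel columns grow to the right and rows downward; lengths in m; the calibration is good to about 2 mm. A picture is of the moment at which its call begins.
- job.hand_in(): hands the job in; it is judged then, once.
The state is a dict: "clock": time; "joint_pos": joint angles; "joint_velocities": joint speeds; "joint_efforts": joint torques, N m; "position": TCP position; "tool_rot": TCP orientation; "force": force on the tool from outside, world axes, zero at the start; "wrist_torque": the same for the moment, N m; "finger_gap": finger opening in m; "grasp_force": force on a finger pad.
Only numpy, scipy, OpenCV 4.12 (cv2) and the standard library are available. Lean on these libraries where they do the work, as an engineer would, in place of code of your own. Each camera call takes 0.05 s, during which the arm holds its last target. There are 200 camera calls.

## Working session

There is one attempt and no reset: what is moved stays moved. The work goes in short steps, Python scripts to look and compute and a tool call to move; the robot and the scene stay as the last step left them, time stands still between calls to the robot, and variables do not carry over. Pictures are saved under pics/ and viewed, at most 10 in all, crops included, and the job is handed in when it is done.

Besides the shell and the picture viewer there is one more tool, called after ">>>" by a JSON object that holds its "api" and its "payload", one argument or row to a line. jog_arm: Moves the arm, as the interface text tells. Shifts and turns lie within -1 to 1; 1 stands for 3 cm of shift or 45 degrees of turn. Its arguments: {"type":"object","properties":{"motion":{"type":"array"},"force":{"type":"number"}},"required":["motion"]}

```bash
ls; mkdir -p pics
python3 - <<'E'
from cell import ctrl, vision
import cv2, numpy as np, pickle
s=ctrl.sense(); print(s)
ims={}
for n in("side","top"):
    d=vision.capture(n); pickle.dump(d,open(f"{n}0.pkl","wb"))
    ims[n]=d
    print(n,d["fovy"],d["cx"],d["cy"],d["k1"],np.round(d["R"],3).tolist(),d["t"])
    cv2.imwrite(f"pics/{n}0.png",cv2.resize(d["image"][:,:,::-1],None,fx=1.5625,fy=1.5625,interpolation=cv2.INTER_CUBIC))
E
```

```text
pics
{'clock': 0.0, 'joint_pos': array([-1.35653791,  0.61594174, -0.0126054 ,  1.42486514,  0.00814402,
        1.10337791, -0.04040968]), 'joint_velocities': array([ 0.00191217,  0.00084867,  0.00223665, -0.00107586,  0.00053567,
        0.00041282, -0.00059618]), 'joint_efforts': array([-1.66135774e-04, -4.58934796e+01,  2.08981242e-01, -1.65739918e+01,
       -6.10643579e-02,  2.07377312e-02,  2.44140447e-04]), 'position': array([0.1548098 , 0.63049875, 0.21747777]), 'tool_rot': array([-0.37713721, -3.11864521,  0.00397602]), 'force': array([ 0.44492972, -0.05746781,  0.13415434]), 'wrist_torque': array([ 0.02247167, -0.01718151, -0.00165505]), 'grasp_force': 0.0, 'finger_gap': 0.09271371884972493}
side 48.79892185786524 255.92758753660692 195.2673570292327 -0.1479078934712386 [[0.96, -0.28, 0.002], [-0.106, -0.372, -0.922], [0.259, 0.885, -0.387]] [-0.5835771   0.08034926  1.22433899]
top 42.61252916619173 254.54243005572826 201.33064055334836 -0.12312417198172107 [[-0.054, -0.999, 0.003], [-0.978, 0.053, -0.201], [0.201, -0.014, -0.98]] [-0.13894541  0.57143396  1.61662385]
```

View pics/top0.png

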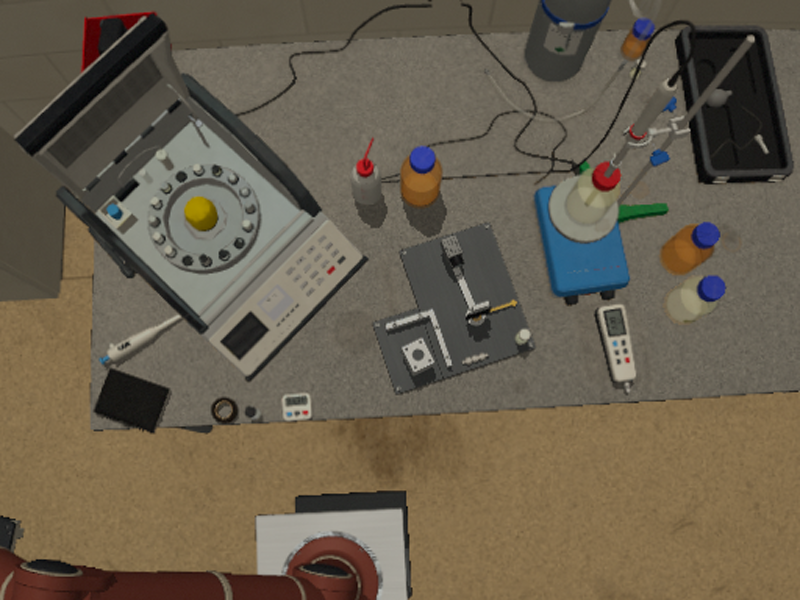

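View pics/side0.png

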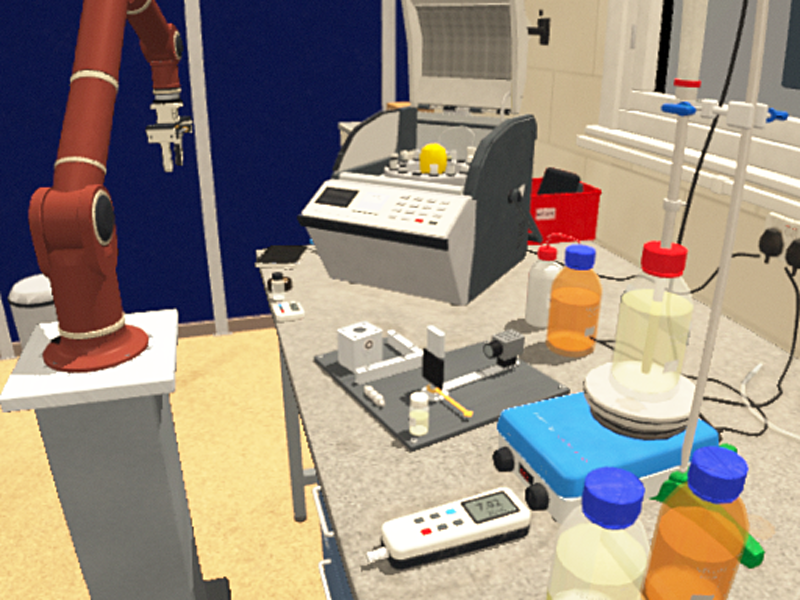

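The top view shows the station around (455,310), yawed counter-clockwise by about 0.3 rad. The block is at (418,355), the mirror and tab at (475,315), the camera at (453,250), the pointer tip at (515,302) and the vial at (524,338). The side view agrees. Next I measure from the range data.

```bash
cat > h.py <<'E'
import numpy as np, cv2, pickle
def K(d):
    f=d["image"].shape[0]/2/np.tan(np.radians(d["fovy"])/2)
    return np.array([[f,0,d["cx"]],[0,f,d["cy"]],[0,0,1.]]), np.array([d["k1"],0,0,0,0.])
def slopes(d,uv):
    k,dist=K(d); return cv2.undistortPointsIter(np.array(uv,float).reshape(-1,1,2),k,dist,None,None,(3,100,1e-10)).reshape(-1,2)
def onplane(d,uv,z):
    s=slopes(d,uv); r=np.c_[s,np.ones(len(s))]@d["R"]; o=-d["R"].T@d["t"]
    return o+r*((z-o[2])/r[:,2])[:,None]
def cloud(d):
    h,w=d["range_z"].shape; v,u=np.mgrid[:h,:w]
    s=slopes(d,np.c_[u.ravel(),v.ravel()]); q=np.c_[s,np.ones(len(s))]*d["range_z"].reshape(-1,1)
    return ((q-d["t"])@d["R"]).reshape(h,w,3)
def proj(d,X):
    k,dist=K(d); return cv2.projectPoints(np.array(X,float).reshape(-1,1,3),cv2.Rodrigues(d["R"])[0],np.array(d["t"],float),k,dist)[0].reshape(-1,2)
def load(n): return pickle.load(open(n,"rb"))
E
python3 - <<'E'
from h import *
d=load("top0.pkl"); P=cloud(d); im=d["image"].astype(int)
x0,x1,y0,y1=225,355,135,260
c=P[y0:y1,x0:x1]; z=c[...,2]
print("table z",np.median(P[150:250,350:360,2]), "hist",np.histogram(z,bins=np.arange(-.01,.13,.005)))
g=d["image"].max(2); sub=g[y0:y1,x0:x1]; hsv=cv2.cvtColor(d["image"],cv2.COLOR_RGB2HSV)[y0:y1,x0:x1]
# plate
m=((z>.004)&(z<.016)).astype(np.uint8)
full=((z>.004)).astype(np.uint8)
n,l,st,ce=cv2.connectedComponentsWithStats(full); i=1+np.argmax(st[1:,4]); print(st[i]+[x0,y0,0,0,0])
for name,lo,hi in(("fence",.028,.040),("blocktop",.068,.08),("tab",.1,.13)):
    mm=((z>lo)&(z<hi)).astype(np.uint8)
    n,l,st,ce=cv2.connectedComponentsWithStats(mm)
    for j in range(1,n):
        if st[j,4]>=8:
            pts=c[l==j]; print(name,st[j,4],ce[j]+[x0,y0],np.round(np.median(pts,0),4),"rect",[np.round(q,4) for q in cv2.minAreaRect(pts[:,:2].astype(np.float32)*1000)])
cv2.imwrite("pics/crop.png",cv2.resize(d["image"][y0:y1,x0:x1,::-1],None,fx=4.8,fy=4.8,interpolation=cv2.INTER_CUBIC))
E
```

```text
table z 0.0037619440612947025 hist (array([ 844, 3225, 4012, 3134, 2481,  777,  165,   89,  122,  116,   32,
         28,   32,   48,   50,  120,  259,  241,   94,   32,    7,    4,
          4,    4,    8,   19,   30,   11]), array([-0.01 , -0.005,  0.   ,  0.005,  0.01 ,  0.015,  0.02 ,  0.025,
        0.03 ,  0.035,  0.04 ,  0.045,  0.05 ,  0.055,  0.06 ,  0.065,
        0.07 ,  0.075,  0.08 ,  0.085,  0.09 ,  0.095,  0.1  ,  0.105,
        0.11 ,  0.115,  0.12 ,  0.125,  0.13 ]))
[ 237  139  106  119 6764]
fence 8 [348.375 163.125] [ 0.6874 -0.5081  0.0325] rect [array([ 687.8624, -508.0909]), array([23.188 ,  1.5513]), np.float64(3.5659)]
fence 215 [271.75813953 211.14418605] [ 0.5457 -0.2445  0.0341] rect [array([ 500.1622, -210.3619]), array([133.3556, 111.614 ]), np.float64(15.7302)]
blocktop 104 [350.13461538 153.01923077] [ 0.7226 -0.5097  0.076 ] rect [array([ 703.0303, -514.9792]), array([157.127 ,  23.8462]), np.float64(6.4867)]
blocktop 151 [289.13245033 158.50331126] [ 0.7039 -0.297   0.074 ] rect [array([ 698.1614, -297.9743]), array([67.0977, 35.343 ]), np.float64(16.8226)]
blocktop 27 [335.37037037 213.7037037 ] [ 0.5025 -0.4382  0.0721] rect [array([ 502.3661, -439.6561]), array([19.7752, 23.4044]), np.float64(22.7279)]
blocktop 244 [266.89344262 226.78688525] [ 0.4714 -0.2057  0.0743] rect [array([ 470.9193, -205.94  ]), array([60.956 , 48.6561]), np.float64(23.2871)]
tab 31 [352.80645161 138.90322581] [ 0.7506 -0.5139  0.1195] rect [array([ 746.8777, -513.3616]), array([11.0667, 32.1246]), np.float64(89.0384)]
tab 45 [307.2        195.91111111] [ 0.559  -0.343   0.1215] rect [array([ 560.416 , -342.3696]), array([11.4644, 35.3323]), np.float64(17.9288)]
```

View pics/crop.png

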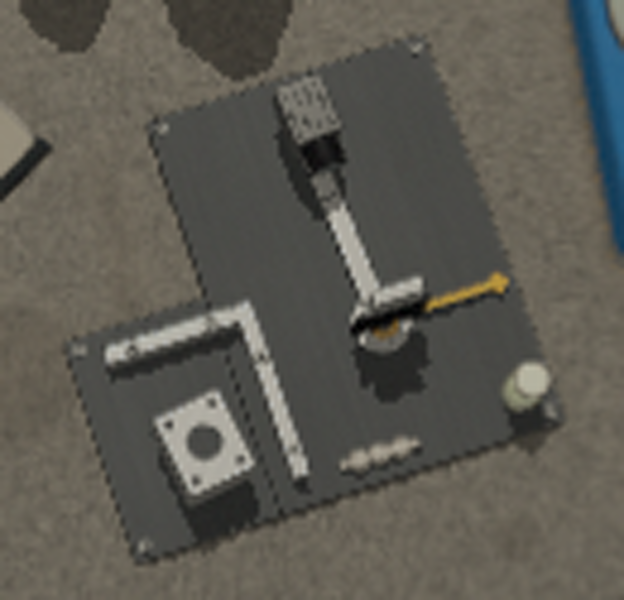

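The crop (origin 225,135, scale 4.8) shows these corners:
- **Plate:** (155,125), (428,42), (558,425), (143,562), (70,345), inner (205,303).
- **Fence top:** outer corner at (248,303), ends at (107,358) and (300,478).
- **Block top:** centre near (205,443).
- **Tab:** near (395,293).
- **Pointer tip:** (508,282).
- **Camera index:** near (332,208).

Run:
```python
from h import *
d=load("top0.pkl"); 
def px(l): return (np.array(l,float)+.5)/4.8-.5+[225,135]
W=onplane(d,px([(153,124),(430,40),(561,424),(142,562),(69,344),(205,302)]),.010)[:,:2]
S=np.array([(.17,.015),(.17,-.205),(-.14,-.205),(-.14,.125),(.03,.125),(.03,.015)])
def fit(S,W):
    a=S-S.mean(0); b=W-W.mean(0); th=np.arctan2((a[:,0]*b[:,1]-a[:,1]*b[:,0]).sum(),(a*b).sum())
    R=np.array([[np.cos(th),-np.sin(th)],[np.sin(th),np.cos(th)]]); t=W.mean(0)-R@S.mean(0); return th,R,t,np.round(1000*(W-S@R.T-t),1)
th,R,t,res=fit(S,W); print("plate",th,t,res.tolist())
# fence tops
P=cloud(d); hsv=cv2.cvtColor(d["image"],cv2.COLOR_RGB2HSV)
F=onplane(d,px([(251,300),(103,350),(310,473),(240,322)]),.034)[:,:2]
print("fence pts in station",np.round((F-t)@R,4).tolist(),"expect (.012,-.012),(.012,.1),(-.12,-.012),(0,0)")
pv=R@[-.03,-.1]+t; print("pivot",pv,"tab by range .560,-.3424")
idx=onplane(d,px([(331,205)]),.018)[0,:2]; v=R.T@(idx-pv); print("index",idx,np.hypot(*v),"arm",np.arctan2(v[1],v[0]))
cam=onplane(d,px([(308,105)]),.076)[0,:2]; v=R.T@(cam-pv); print("cam",cam,np.hypot(*v),np.arctan2(v[1],v[0]))
tip=onplane(d,px([(510,282)]),.014)[0,:2]; v=R.T@(tip-pv); print("tip",np.hypot(*v),np.arctan2(v[1],v[0]))
# block top by corners
B=onplane(d,px([(153,420),(217,389),(257,460),(192,494)]),.074)[:,:2]
Bs=np.array([(.03,.025),(.03,-.025),(-.03,-.025),(-.03,.025)]); b=fit(Bs,B); print("block",b[0],b[2],b[3].tolist(),"in st",R.T@(b[2]-t),b[0]-th)
pickle.dump((th,R,t),open("st.pkl","wb"))
vial=onplane(d,px([(533,381)]),.07)[0,:2]; print("vial",vial,R.T@(vial-t)); un=onplane(d,px([(380,454)]),.017)[0,:2]; print("union",un,R.T@(un-t))
# range based station-independent block
```

```text
plate 0.25609816123042434 [ 0.5612063  -0.24096359] [[-0.6, -1.9], [-1.7, -0.4], [2.2, 5.9], [2.6, -4.0], [-0.3, -2.6], [-2.2, 3.1]]
fence pts in station [[0.0152, -0.0113], [0.0128, 0.1014], [-0.117, -0.0118], [0.0023, 0.0013]] expect (.012,-.012),(.012,.1),(-.12,-.012),(0,0)
pivot [ 0.55751552 -0.3453014 ] tab by range .560,-.3424
index [ 0.65024442 -0.31227353] 0.09843520023677309 arm 0.08606861712229917
cam [ 0.71020843 -0.29538476] 0.1606449382263429 0.059859084253569554
tip 0.09886542925951661 -1.5313474710476294
block 0.42760122167687215 [ 0.47231229 -0.20714745] [[-0.5, -0.1], [-1.8, -0.4], [1.4, -0.2], [0.9, 0.7]] in st [-0.0774289   0.05523081] 0.1715030604464478
vial [ 0.50246927 -0.44029857] [-0.10731449 -0.17795526]
union [ 0.46430232 -0.33468009] [-0.11748266 -0.06611346]
```

Run:
```python
from h import *
d=load("top0.pkl"); P=cloud(d); th,R,t=load("st.pkl")
# obstacle heights over the transit: bins of azimuth, for radius bands
r=np.hypot(P[...,0],P[...,1]); az=np.degrees(np.arctan2(P[...,1],P[...,0])); ok=d["range_z"]>0
for lo in range(-40,80,10):
    print(lo,[round(float(np.percentile(P[...,2][ok&(az>=lo)&(az<lo+10)&(r>a)&(r<a+.08)],98)),3) if (ok&(az>=lo)&(az<lo+10)&(r>a)&(r<a+.08)).sum()>5 else None for a in(.36,.44,.52,.6,.68)])
# fences: bright low-sat pixels within station area at fence height, split in two by station frame
hsv=cv2.cvtColor(d["image"],cv2.COLOR_RGB2HSV); v,u=np.mgrid[:384,:512]
g=hsv[...,2]; X=onplane(d,np.c_[u.ravel(),v.ravel()],.034)[:,:2]; s=((X-t)@R).reshape(384,512,2)
lines=[]
for nm,m,ax in(("far",(abs(s[...,0]-.006)<.014)&(s[...,1]>.01)&(s[...,1]<.09),0),("right",(abs(s[...,1]+.006)<.014)&(s[...,0]<-.02)&(s[...,0]>-.11),1)):
    w=np.where(m,np.clip(g.astype(float)-110,0,None),0); q=s[w>0]; ww=w[w>0]
    a=np.polyfit(q[:,1-ax],q[:,ax],1,w=np.sqrt(ww)); print(nm,len(ww),"slope",a[0],"offset at 0",a[1],"(want slope 0; centre far .006 right -.006)")
# plate mask edges: dark vs table
pl=((hsv[...,2]<85)).astype(np.uint8); 
X2=onplane(d,np.c_[u.ravel(),v.ravel()],.010)[:,:2]; s2=((X2-t)@R).reshape(384,512,2)
def edge(ax,val,lo,hi):  # subpixel gradient centroid across edge
    m=(abs(s2[...,ax]-val)<.012)&(s2[...,1-ax]>lo)&(s2[...,1-ax]<hi)
    gx=cv2.Sobel(g.astype(np.float32),5,1,0); gy=cv2.Sobel(g.astype(np.float32),5,0,1); w=np.where(m,np.hypot(gx,gy),0); w[w<60]=0
    q=s2[w>0]; a=np.polyfit(q[:,1-ax]-(lo+hi)/2,q[:,ax],1,w=np.sqrt(w[w>0])); print("edge",ax,val,len(q),np.round(a,4))
edge(0,.17,-.19,0); edge(1,-.205,-.06,.15); edge(1,.125,-.12,.02); edge(0,-.14,-.04,.11); edge(0,.03,.03,.11); edge(1,.015,.05,.15)
```

```text
-40 [0.007, 0.013, 0.032, 0.124, 0.022]
-30 [0.011, 0.08, 0.078, 0.037, 0.076]
-20 [0.008, 0.018, 0.038, 0.015, 0.018]
-10 [0.009, 0.009, 0.207, 0.239, 0.284]
0 [0.023, 0.208, 0.242, 0.265, 0.3]
10 [0.024, 0.234, 0.266, 0.288, 0.312]
20 [0.065, 0.235, 0.312, 0.359, 0.376]
30 [0.024, 0.021, 0.017, 0.029, 0.217]
40 [-0.881, 0.013, 0.022, 0.022, 0.037]
50 [-0.884, -0.882, 0.017, 0.02, 0.003]
60 [0.716, -0.88, -0.88, -0.882, -0.881]
70 [0.723, -0.883, 0.351, -0.88, -0.879]
far 79 slope -0.0004845728697197249 offset at 0 0.00901008999825595 (want slope 0; centre far .006 right -.006)
right 90 slope 0.007281343238677123 offset at 0 -0.004763224985235834 (want slope 0; centre far .006 right -.006)
edge 0 0.17 156 [0.0002 0.1728]
edge 1 -0.205 131 [-0.012  -0.2024]
edge 1 0.125 86 [-0.0112  0.1269]
edge 0 -0.14 150 [-0.0125 -0.1402]
edge 0 0.03 91 [0.0029 0.0244]
edge 1 0.015 66 [0.0062 0.0196]
```

>>> {"api": "jog_arm", "payload": {
  "motion": [
    {"xyz": [0,0,-1],"roll": -0.158,"gripper": -0.78},
    {"xyz": [0,0,-1],"roll": -0.158,"gripper": -0.78},
    {"xyz": [0,0,-1],"roll": -0.158,"gripper": -0.78},
    {"xyz": [0,0,-1],"roll": -0.158,"gripper": -0.78},
    {"xyz": [0,0,-1],"roll": 0,"gripper": -0.78},
    {"xyz": [0,0,-1],"roll": 0,"gripper": -0.78},
    {"xyz": [0,0,0],"roll": 0,"gripper": -0.78}
  ],
  "force": 20
}}

```text
clock: 0.8
position: [0.1552, 0.6326, 0.4031]
tool_rot: [-0.4, 3.114, 0.013]
force: [-0.3, 0.0, -0.0]
finger_gap: 0.0416
grasp_force: 0.0
```

>>> {"api": "jog_arm", "payload": {
  "motion": [
    {"xyz": [-0.305,-0.95,0],"roll": 0,"gripper": -0.78},
    {"xyz": [-0.305,-0.95,0],"roll": 0,"gripper": -0.78},
    {"xyz": [-0.305,-0.95,0],"roll": 0,"gripper": -0.78},
    {"xyz": [-0.305,-0.95,0],"roll": 0,"gripper": -0.78},
    {"xyz": [-0.305,-0.95,0],"roll": 0,"gripper": -0.78},
    {"xyz": [-0.305,-0.95,0],"roll": 0,"gripper": -0.78},
    {"xyz": [-0.305,-0.95,0],"roll": 0,"gripper": -0.78},
    {"xyz": [-0.305,-0.95,0],"roll": 0,"gripper": -0.78},
    {"xyz": [-0.305,-0.95,0],"roll": 0,"gripper": -0.78},
    {"xyz": [-0.305,-0.95,0],"roll": 0,"gripper": -0.78},
    {"xyz": [-0.305,-0.95,0],"roll": 0,"gripper": -0.78},
    {"xyz": [-0.305,-0.95,0],"roll": 0,"gripper": -0.78},
    {"xyz": [-0.305,-0.95,0],"roll": 0,"gripper": -0.78},
    {"xyz": [-0.305,-0.95,0],"roll": 0,"gripper": -0.78},
    {"xyz": [-0.305,-0.95,0],"roll": 0,"gripper": -0.78},
    {"xyz": [-0.305,-0.95,0],"roll": 0,"gripper": -0.78},
    {"xyz": [-0.305,-0.95,0],"roll": 0,"gripper": -0.78},
    {"xyz": [-0.305,-0.95,0],"roll": 0,"gripper": -0.78},
    {"xyz": [-0.305,-0.95,0],"roll": 0,"gripper": -0.78}
  ]
}}

```text
clock: 2.7
position: [0.46, 0.1499, 0.3973]
tool_rot: [0.4, -3.114, 0.001]
force: [0.9, 1.0, -0.1]
finger_gap: 0.0101
grasp_force: 0.0
```

>>> {"api": "jog_arm", "payload": {
  "motion": [
    {"xyz": [0.2,-0.9,0],"roll": 0,"gripper": -0.78},
    {"xyz": [0.2,-0.9,0],"roll": 0,"gripper": -0.78},
    {"xyz": [0.2,-0.9,0],"roll": 0,"gripper": -0.78},
    {"xyz": [0.2,-0.9,0],"roll": 0,"gripper": -0.78},
    {"xyz": [0.2,-0.9,0],"roll": 0,"gripper": -0.78},
    {"xyz": [0.2,-0.9,0],"roll": 0,"gripper": -0.78},
    {"xyz": [0.2,-0.9,0],"roll": 0,"gripper": -0.78},
    {"xyz": [0.2,-0.9,0],"roll": 0,"gripper": -0.78},
    {"xyz": [0.2,-0.9,0],"roll": 0,"gripper": -0.78},
    {"xyz": [0.3,-0.39,0.9],"roll": 0,"gripper": -0.78},
    {"xyz": [0.3,-0.39,0.9],"roll": 0,"gripper": -0.78},
    {"xyz": [0.3,-0.39,0.9],"roll": 0,"gripper": -0.78},
    {"xyz": [0.3,-0.39,0.9],"roll": 0,"gripper": -0.78},
    {"xyz": [0.3,-0.39,0.9],"roll": 0,"gripper": -0.78},
    {"xyz": [0.3,-0.39,0.9],"roll": 0,"gripper": -0.78},
    {"xyz": [0.3,-0.39,0.9],"roll": 0,"gripper": -0.78},
    {"xyz": [0.3,-0.39,0.9],"roll": 0,"gripper": -0.78},
    {"xyz": [0.3,-0.39,0.9],"roll": 0,"gripper": -0.78},
    {"xyz": [0,0,0],"roll": 0,"gripper": -0.78}
  ]
}}

```text
clock: 4.6
position: [0.4133, -0.2201, 0.1522]
tool_rot: [0.393, -3.108, -0.006]
force: [-1.2, 0.6, 0.1]
finger_gap: 0.0103
grasp_force: 0.0
```

Run:
```python
from cell import ctrl
from h import *
s=ctrl.sense(); p=s["position"]; th=.2561; c,n=np.cos(th),np.sin(th); v=p[:2]-[.5628,-.2385]
print(p,"station",c*v[0]+n*v[1],-n*v[0]+c*v[1],s["joint_pos"])
```

```text
[ 0.41334125 -0.22005527  0.15224059] station -0.1399119579071704 0.05570250841374166 [ 0.24451723  0.44346173  0.27738029  2.013612   -0.17673211  0.71669891
  2.45337904]
```

>>> {"api": "jog_arm", "payload": {
  "motion": [
    {"xyz": [0,0,0.9],"roll": 0,"gripper": -0.78},
    {"xyz": [0,0,0.9],"roll": 0,"gripper": -0.78},
    {"xyz": [0,-0.1,0.9],"roll": 0,"gripper": -0.78},
    {"xyz": [0,0,0.9],"roll": 0,"gripper": -0.78},
    {"xyz": [0,0,0.5],"roll": 0,"gripper": -0.78},
    {"xyz": [0,0,0.35],"roll": 0,"gripper": -0.78},
    {"xyz": [0,0,0],"roll": 0,"gripper": -0.78}
  ]
}}

```text
clock: 5.3
position: [0.4183, -0.2219, 0.0217]
tool_rot: [0.401, -3.115, -0.002]
force: [-0.1, 0.5, 0.2]
finger_gap: 0.0103
grasp_force: 0.0
```

>>> {"api": "jog_arm", "payload": {
  "motion": [
    {"xyz": [-0.3,0,0],"roll": 0,"gripper": -0.78},
    {"xyz": [-0.3,0,0],"roll": 0,"gripper": -0.78},
    {"xyz": [-0.2,0,0],"roll": 0,"gripper": -0.78},
    {"xyz": [-0.2,0,0],"roll": 0,"gripper": -0.78},
    {"xyz": [-0.2,0,0],"roll": 0,"gripper": -0.78},
    {"xyz": [-0.2,0,0],"roll": 0,"gripper": -0.78},
    {"xyz": [-0.2,0,0],"roll": 0,"gripper": -0.78},
    {"xyz": [-0.2,0,0],"roll": 0,"gripper": -0.78},
    {"xyz": [0,0,0],"roll": 0,"gripper": -0.78}
  ]
}}

```text
clock: 6.2
position: [0.4724, -0.2087, 0.0221]
tool_rot: [-0.402, 3.114, -0.001]
force: [0.3, -1.1, 0.3]
finger_gap: 0.0105
grasp_force: 0.0
```

```bash
cat > st.py <<'E'
from cell import ctrl, vision
from h import *
import sys
s=ctrl.sense(); p=s["position"]; th=.2561; c,n=np.cos(th),np.sin(th); v=p[:2]-[.5628,-.2385]
f=s["force"]; a=s["tool_rot"]; a=np.degrees(2*np.arctan2(a[1],a[0]))
print(s["clock"],"st x %.4f y %.4f z %.4f"%(c*v[0]+n*v[1],-n*v[0]+c*v[1],p[2]),"F st",np.round([c*f[0]+n*f[1],-n*f[0]+c*f[1],f[2]],1),"tool y az-yaw",round(((a-90-np.degrees(th))+180)%360-180,2),"gap",round(s["finger_gap"],4),"q7",round(s["joint_pos"][6],3))
if len(sys.argv)>1:
    d=vision.capture("top"); pickle.dump(d,open(sys.argv[1]+".pkl","wb"))
    e=vision.capture("side"); pickle.dump(e,open(sys.argv[1]+"s.pkl","wb"))
    A=cv2.resize(d["image"][135:265,230:350,::-1],None,fx=3.3,fy=3.3,interpolation=cv2.INTER_CUBIC)
    u,v=proj(e,[.52,-.28,.05])[0].astype(int); u0,v0=max(u-75,0),max(v-70,0)
    B=cv2.resize(e["image"][v0:v0+130,u0:u0+150,::-1],None,fx=2.6,fy=3.3*1.0,interpolation=cv2.INTER_CUBIC) if 0 else cv2.resize(e["image"][v0:v0+130,u0:u0+120,::-1],None,fx=3.3,fy=3.3,interpolation=cv2.INTER_CUBIC)
    cv2.imwrite("pics/"+sys.argv[1]+".png",np.hstack([A,B])); print(u0,v0)
E
python3 st.py a1
```

```text
6.2 st x -0.0799 y 0.0517 z 0.0221 F st [-0.  -1.1  0.3] tool y az-yaw 90.05 gap 0.0105 q7 2.478
178 157
```

View pics/a1.png

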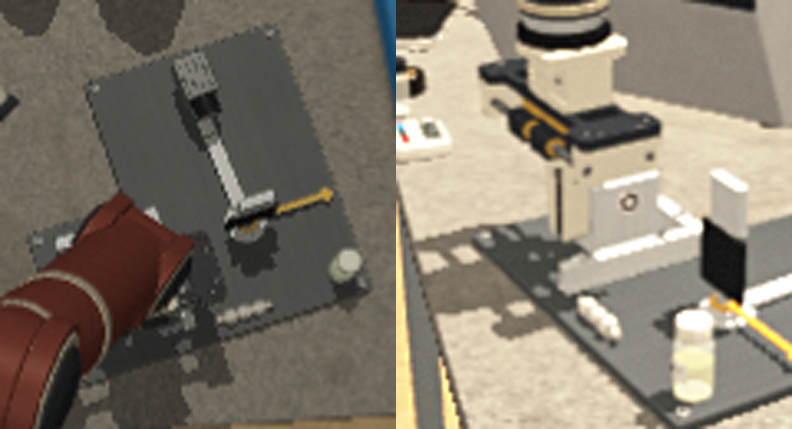

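The side half shows the block squared up, its near face against the fingers and the ring mark at (628,200). It is not yet at the far fence. The top half is blocked by the arm. I continue in small steps and watch the force.

>>> {"api": "jog_arm", "payload": {
  "motion": [
    {"xyz": [-0.13,0,0],"roll": 0,"gripper": -0.78},
    {"xyz": [-0.13,0,0],"roll": 0,"gripper": -0.78},
    {"xyz": [-0.1,0,0],"roll": 0,"gripper": -0.78},
    {"xyz": [0,0,0],"roll": 0,"gripper": -0.78}
  ]
}}

```text
clock: 6.7
position: [0.4818, -0.2061, 0.0221]
tool_rot: [-0.401, 3.115, -0.0]
force: [-0.6, 0.2, -0.3]
finger_gap: 0.01
grasp_force: 0.1
```

>>> {"api": "jog_arm", "payload": {
  "motion": [
    {"xyz": [-0.07,0,0],"roll": 0,"gripper": -0.78},
    {"xyz": [0,0,0],"roll": 0,"gripper": -0.78}
  ]
}}

```text
clock: 6.9
position: [0.4831, -0.2058, 0.0221]
tool_rot: [0.401, -3.116, 0.0]
force: [-1.6, -0.2, 0.5]
finger_gap: 0.0103
grasp_force: 0.6
```

>>> {"api": "jog_arm", "payload": {
  "motion": [
    {"xyz": [-0.07,0,0],"roll": 0,"gripper": -0.78},
    {"xyz": [0,0,0],"roll": 0,"gripper": -0.78}
  ]
}}

```text
clock: 7.1
position: [0.483, -0.2057, 0.0221]
tool_rot: [0.399, -3.113, -0.001]
force: [-3.9, -1.3, 3.4]
finger_gap: 0.01
grasp_force: 2.5
```

```bash
python3 st.py
```

```text
7.1 st x -0.0689 y 0.0519 z 0.0221 F st [-4.1 -0.3  3.4] tool y az-yaw 89.93 gap 0.01 q7 2.46
```

>>> {"api": "jog_arm", "payload": {
  "motion": [
    {"xyz": [-0.1,0,0],"roll": 0,"gripper": -0.78},
    {"xyz": [-0.1,0,0],"roll": 0,"gripper": -0.78},
    {"xyz": [0,0,0],"roll": 0,"gripper": -0.78}
  ]
}}

```text
clock: 7.4
position: [0.4827, -0.2057, 0.0221]
tool_rot: [0.394, -3.103, -0.004]
force: [-13.9, -4.2, 10.4]
finger_gap: 0.0104
grasp_force: 7.3
```

```bash
python3 st.py
```

```text
7.4 st x -0.0692 y 0.0520 z 0.0221 F st [-14.5  -0.6  10.4] tool y az-yaw 89.79 gap 0.0104 q7 2.453
```

>>> {"api": "jog_arm", "payload": {
  "motion": [
    {"xyz": [0.3,0,0],"roll": 0,"gripper": -0.89},
    {"xyz": [0.3,0,0],"roll": 0,"gripper": -0.89},
    {"xyz": [0,0,-0.9],"roll": 0,"gripper": -0.89},
    {"xyz": [0,0,-0.9],"roll": 0,"gripper": -0.89},
    {"xyz": [0,0,-0.9],"roll": 0,"gripper": -0.89},
    {"xyz": [0,0,-0.6],"roll": 0,"gripper": -0.89}
  ]
}}

```text
clock: 8.0
position: [0.4751, -0.2084, 0.1231]
tool_rot: [-0.401, 3.112, -0.002]
force: [0.2, 1.4, -0.4]
finger_gap: 0.0053
grasp_force: 0.0
```

>>> {"api": "jog_arm", "payload": {
  "motion": [
    {"xyz": [0,0,0],"roll": 0.18,"gripper": -0.89},
    {"xyz": [0,0,0],"roll": 0.18,"gripper": -0.89},
    {"xyz": [0,0,0],"roll": 0.18,"gripper": -0.89},
    {"xyz": [0,0,0],"roll": 0.18,"gripper": -0.89},
    {"xyz": [0,0,0],"roll": 0.18,"gripper": -0.89},
    {"xyz": [0,0,0],"roll": 0.18,"gripper": -0.89},
    {"xyz": [0,0,0],"roll": 0.18,"gripper": -0.89},
    {"xyz": [0,0,0],"roll": 0.18,"gripper": -0.89},
    {"xyz": [0,0,0],"roll": 0.18,"gripper": -0.89},
    {"xyz": [0,0,0],"roll": 0.18,"gripper": -0.89},
    {"xyz": [0,0,0],"roll": 0.18,"gripper": -0.89},
    {"xyz": [0,0,0],"roll": 0.02,"gripper": -0.89},
    {"xyz": [0.7,0.51,0],"roll": 0,"gripper": -0.89},
    {"xyz": [0.7,0.51,0],"roll": 0,"gripper": -0.89},
    {"xyz": [0.6,0.51,0],"roll": 0,"gripper": -0.89},
    {"xyz": [0,0,0],"roll": 0,"gripper": -0.89}
  ]
}}

```text
clock: 9.6
position: [0.5047, -0.1343, 0.1205]
tool_rot: [-1.907, -2.495, -0.004]
force: [0.4, -0.5, 0.9]
finger_gap: 0.0056
grasp_force: 0.0
```

```bash
python3 st.py a2
python3 - <<'E'
from h import *
P=cloud(load("a2s.pkl")); c,n=np.cos(.2561),np.sin(.2561); v=P[...,:2]-[.5628,-.2385]; S=np.stack([c*v[...,0]+n*v[...,1],-n*v[...,0]+c*v[...,1]],-1)
m=(abs(P[...,2]-.074)<.005)&(S[...,0]>-.1)&(S[...,0]<.02)&(S[...,1]>.0)&(S[...,1]<.11)
print(m.sum(),cv2.minAreaRect(S[m].astype(np.float32)*1000) if m.sum()>9 else 0)
E
```

```text
9.6 st x -0.0298 y 0.1155 z 0.1205 F st [ 0.3 -0.6  0.9] tool y az-yaw 0.55 gap 0.0056 q7 1.093
178 157
198 ((-31.748571395874023, 43.46440505981445), (61.65411376953125, 55.54035186767578), 0.11320421099662781)
```

View pics/a2.png

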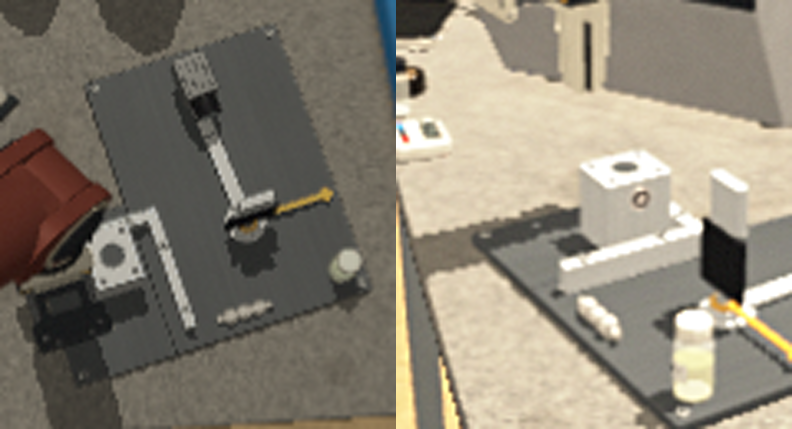

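Both halves show the block square against the far fence and still a gap to the right fence. The fingers are to its left. I lower and push in -y.

>>> {"api": "jog_arm", "payload": {
  "motion": [
    {"xyz": [0,-0.07,0.8],"roll": 0.01,"gripper": -0.89},
    {"xyz": [0,0,0.8],"roll": 0,"gripper": -0.89},
    {"xyz": [0,0,0.8],"roll": 0,"gripper": -0.89},
    {"xyz": [0,0,0.6],"roll": 0,"gripper": -0.89},
    {"xyz": [0,0,0.25],"roll": 0,"gripper": -0.89},
    {"xyz": [0,0,0],"roll": 0,"gripper": -0.89}
  ]
}}

```text
clock: 10.3
position: [0.4998, -0.1404, 0.0232]
tool_rot: [-1.931, -2.477, 0.002]
force: [0.3, -0.6, 0.3]
finger_gap: 0.0052
grasp_force: 0.0
```

>>> {"api": "jog_arm", "payload": {
  "motion": [
    {"xyz": [-0.3,0,0],"roll": 0,"gripper": -0.89},
    {"xyz": [-0.3,0,0],"roll": 0,"gripper": -0.89},
    {"xyz": [-0.2,0,0],"roll": 0,"gripper": -0.89},
    {"xyz": [-0.2,0,0],"roll": 0,"gripper": -0.89},
    {"xyz": [-0.2,0,0],"roll": 0,"gripper": -0.89},
    {"xyz": [-0.2,0,0],"roll": 0,"gripper": -0.89},
    {"xyz": [-0.2,0,0],"roll": 0,"gripper": -0.89},
    {"xyz": [0,0,0],"roll": 0,"gripper": -0.89}
  ]
}}

```text
clock: 11.1
position: [0.5127, -0.1873, 0.0237]
tool_rot: [1.93, 2.477, -0.002]
force: [-0.3, -0.1, 0.0]
finger_gap: 0.0046
grasp_force: 0.0
```

```bash
python3 st.py
```

```text
11.1 st x -0.0355 y 0.0623 z 0.0237 F st [-0.3 -0.1  0. ] tool y az-yaw -0.54 gap 0.0046 q7 1.26
```

>>> {"api": "jog_arm", "payload": {
  "motion": [
    {"xyz": [-0.06,0.03,0],"roll": -0.01,"gripper": -0.89},
    {"xyz": [-0.06,0.03,0],"roll": 0,"gripper": -0.89},
    {"xyz": [-0.06,0.03,0],"roll": 0,"gripper": -0.89},
    {"xyz": [0,0,0],"roll": 0,"gripper": -0.89}
  ]
}}

```text
clock: 11.5
position: [0.516, -0.1901, 0.0234]
tool_rot: [-1.919, -2.486, 0.001]
force: [-1.6, 1.0, -0.3]
finger_gap: 0.005
grasp_force: 0.8
```

>>> {"api": "jog_arm", "payload": {
  "motion": [
    {"xyz": [-0.06,0,0],"roll": 0,"gripper": -0.89},
    {"xyz": [-0.06,0,0],"roll": 0,"gripper": -0.89},
    {"xyz": [0,0,0],"roll": 0,"gripper": -0.89}
  ]
}}

```text
clock: 11.8
position: [0.5172, -0.1937, 0.0235]
tool_rot: [-1.92, -2.486, -0.0]
force: [-2.0, 1.9, -0.1]
finger_gap: 0.0051
grasp_force: 1.0
```

>>> {"api": "jog_arm", "payload": {
  "motion": [
    {"xyz": [-0.1,0,0],"roll": 0,"gripper": -0.89},
    {"xyz": [0,0,0],"roll": 0,"gripper": -0.89}
  ]
}}

```text
clock: 12.0
position: [0.5172, -0.1938, 0.0235]
tool_rot: [-1.915, -2.484, -0.005]
force: [-3.6, 6.5, 4.0]
finger_gap: 0.005
grasp_force: 3.4
```

```bash
python3 st.py
```

```text
12.0 st x -0.0328 y 0.0548 z 0.0235 F st [-1.9  7.2  4. ] tool y az-yaw 0.07 gap 0.005 q7 1.27
```

>>> {"api": "jog_arm", "payload": {
  "motion": [
    {"xyz": [-0.13,0,0],"roll": 0,"gripper": -0.89},
    {"xyz": [0,0,0],"roll": 0,"gripper": -0.89}
  ]
}}

```text
clock: 12.2
position: [0.5172, -0.1937, 0.0233]
tool_rot: [-1.908, -2.48, -0.011]
force: [-5.8, 11.8, 8.3]
finger_gap: 0.0047
grasp_force: 6.4
```

>>> {"api": "jog_arm", "payload": {
  "motion": [
    {"xyz": [0.3,0,0],"roll": 0,"gripper": -0.89},
    {"xyz": [0.3,0,0],"roll": 0,"gripper": -0.89},
    {"xyz": [0.3,0,0],"roll": 0,"gripper": -0.89},
    {"xyz": [0,0,-0.9],"roll": 0,"gripper": -0.89},
    {"xyz": [0,0,-0.9],"roll": 0,"gripper": -0.89},
    {"xyz": [0,0,-0.9],"roll": 0,"gripper": -0.89},
    {"xyz": [0,0,-0.9],"roll": 0,"gripper": -0.89},
    {"xyz": [0.9,0,-0.9],"roll": 0,"gripper": -0.6},
    {"xyz": [0.9,0,-0.9],"roll": 0,"gripper": -0.6},
    {"xyz": [0,0,0],"roll": 0,"gripper": -0.6}
  ]
}}

```text
clock: 13.2
position: [0.5005, -0.1193, 0.1883]
tool_rot: [1.911, 2.488, 0.007]
force: [1.2, -0.1, -0.2]
finger_gap: 0.0183
grasp_force: 0.0
```

```bash
python3 st.py a3
python3 - <<'E'
from h import *
c,n=np.cos(.2561),np.sin(.2561)
for f in("a3.pkl","a3s.pkl"):
    P=cloud(load(f)); v=P[...,:2]-[.5628,-.2385]; S=np.stack([c*v[...,0]+n*v[...,1],-n*v[...,0]+c*v[...,1]],-1)
    for lo,hi in((.069,.080),(.115,.128)):
        m=(P[...,2]>lo)&(P[...,2]<hi)&(S[...,0]>-.1)&(S[...,0]<.02)&(S[...,1]>(.0 if lo<.1 else -.14))&(S[...,1]<(.08 if lo<.1 else -.06))
        if m.sum()>9: print(f,lo,m.sum(),cv2.minAreaRect(S[m].astype(np.float32)*1000),np.median(P[m],0))
E
```

```text
13.2 st x -0.0301 y 0.1311 z 0.1883 F st [ 1.2 -0.4 -0.2] tool y az-yaw 0.26 gap 0.0183 q7 0.985
178 157
a3.pkl 0.069 231 ((-30.25015640258789, 24.95001220703125), (60.30401611328125, 49.559139251708984), 0.16001836955547333) [ 0.52693398 -0.22182754  0.07416256]
a3.pkl 0.115 30 ((-28.660648345947266, -100.04566192626953), (34.227882385253906, 10.10228157043457), 86.4351806640625) [ 0.56098487 -0.34379998  0.12213425]
a3s.pkl 0.069 156 ((-30.998363494873047, 21.946674346923828), (61.02517318725586, 43.83944320678711), 2.527966022491455) [ 0.52523175 -0.22530897  0.0724908 ]
a3s.pkl 0.115 54 ((-29.485645294189453, -106.77535247802734), (12.461723327636719, 38.211734771728516), 5.229261875152588) [ 0.56077664 -0.35221736  0.12026136]
```

View pics/a3.png

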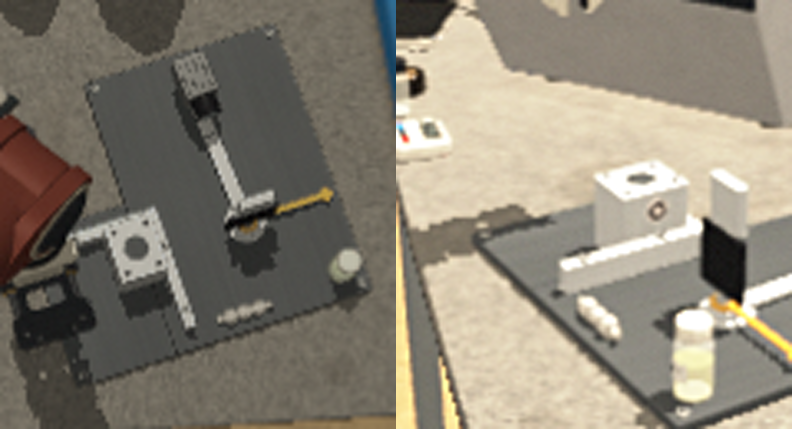

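The top half shows the block in the corner at station (-30.3, 24.9) mm, 0.2 degrees off square; the side half agrees. I give it one light confirming push in +x with the fingers closed.

>>> {"api": "jog_arm", "payload": {
  "motion": [
    {"xyz": [-0.9,-0.58,0],"roll": 0,"gripper": -1},
    {"xyz": [-0.9,-0.58,0],"roll": 0,"gripper": -1},
    {"xyz": [-0.9,-0.58,0],"roll": 0,"gripper": -1},
    {"xyz": [-0.9,-0.59,0],"roll": 0,"gripper": -1},
    {"xyz": [0,0,0.9],"roll": 0,"gripper": -1},
    {"xyz": [0,0,0.9],"roll": 0,"gripper": -1},
    {"xyz": [0,0,0.9],"roll": 0,"gripper": -1},
    {"xyz": [0,0,0.9],"roll": 0,"gripper": -1},
    {"xyz": [0,0,0.9],"roll": 0,"gripper": -1},
    {"xyz": [0,0,0.8],"roll": 0,"gripper": -1},
    {"xyz": [0,0,0.2],"roll": 0,"gripper": -1},
    {"xyz": [0,0,0],"roll": 0,"gripper": -1}
  ]
}}

```text
clock: 14.5
position: [0.4569, -0.2451, 0.0194]
tool_rot: [-1.921, -2.483, 0.003]
force: [-0.5, 0.2, -0.1]
finger_gap: 0.0004
grasp_force: 0.0
```

```bash
python3 st.py
```

```text
14.5 st x -0.1041 y 0.0204 z 0.0194 F st [-0.4  0.4 -0.1] tool y az-yaw -0.15 gap 0.0004 q7 1.439
```

Contact expected at about x = -0.079.

>>> {"api": "jog_arm", "payload": {
  "motion": [
    {"xyz": [0.05,0.3,0],"roll": 0,"gripper": -1},
    {"xyz": [0.05,0.2,0],"roll": 0,"gripper": -1},
    {"xyz": [0,0.15,0],"roll": 0,"gripper": -1},
    {"xyz": [0,0.1,0],"roll": 0,"gripper": -1},
    {"xyz": [0,0.1,0],"roll": 0,"gripper": -1},
    {"xyz": [0,0,0],"roll": 0,"gripper": -1}
  ]
}}

```text
clock: 15.1
position: [0.4824, -0.2349, 0.0209]
tool_rot: [1.919, 2.487, -0.0]
force: [-0.8, -0.6, -0.2]
finger_gap: 0.0005
grasp_force: 0.0
```

```bash
python3 st.py
```

```text
15.1 st x -0.0769 y 0.0239 z 0.0209 F st [-0.9 -0.4 -0.2] tool y az-yaw -0.0 gap 0.0005 q7 1.386
```

>>> {"api": "jog_arm", "payload": {
  "motion": [
    {"xyz": [0,0.1,0],"roll": 0,"gripper": -1},
    {"xyz": [0,0,0],"roll": 0,"gripper": -1}
  ]
}}

```text
clock: 15.3
position: [0.4828, -0.2351, 0.0208]
tool_rot: [-1.921, -2.483, 0.004]
force: [-3.7, -0.9, 3.7]
finger_gap: 0.0003
grasp_force: 2.4
```

>>> {"api": "jog_arm", "payload": {
  "motion": [
    {"xyz": [0,0.1,0],"roll": 0,"gripper": -1},
    {"xyz": [0,0,0],"roll": 0,"gripper": -1}
  ]
}}

```text
clock: 15.5
position: [0.4827, -0.235, 0.0209]
tool_rot: [-1.921, -2.479, 0.007]
force: [-9.4, -1.0, 7.8]
finger_gap: 0.0005
grasp_force: 5.2
```

```bash
python3 st.py
```

```text
15.5 st x -0.0766 y 0.0237 z 0.0209 F st [-9.4  1.4  7.8] tool y az-yaw -0.22 gap 0.0005 q7 1.374
```

>>> {"api": "jog_arm", "payload": {
  "motion": [
    {"xyz": [0,-0.3,0],"roll": 0,"gripper": -1},
    {"xyz": [0,-0.3,0],"roll": 0,"gripper": -1},
    {"xyz": [0,-0.1,-0.9],"roll": 0,"gripper": -0.14},
    {"xyz": [0,0,-0.9],"roll": 0,"gripper": -0.14},
    {"xyz": [0,0,-0.9],"roll": 0,"gripper": -0.14},
    {"xyz": [0,0,-0.9],"roll": 0,"gripper": -0.14},
    {"xyz": [0,0,-0.9],"roll": 0,"gripper": -0.14},
    {"xyz": [0,0,-0.9],"roll": 0,"gripper": -0.14},
    {"xyz": [-0.9,0.4,0],"roll": 0,"gripper": -0.14},
    {"xyz": [-0.9,0.4,0],"roll": 0,"gripper": -0.14},
    {"xyz": [-0.9,0.4,0],"roll": 0,"gripper": -0.14},
    {"xyz": [-0.9,0.4,0],"roll": 0,"gripper": -0.14},
    {"xyz": [-0.5,0.2,0],"roll": 0,"gripper": -0.14},
    {"xyz": [0,0,0],"roll": 0,"gripper": -0.14}
  ]
}}

```text
clock: 16.9
position: [0.5515, -0.3458, 0.182]
tool_rot: [1.92, 2.485, -0.001]
force: [-0.9, -0.2, -0.1]
finger_gap: 0.0399
grasp_force: 0.0
```

```bash
python3 st.py
```

```text
16.9 st x -0.0381 y -0.1010 z 0.1820 F st [-0.9  0.1 -0.1] tool y az-yaw -0.07 gap 0.0399 q7 1.242
```

>>> {"api": "jog_arm", "payload": {
  "motion": [
    {"xyz": [0,0.27,0],"roll": 0,"gripper": -0.14},
    {"xyz": [0,0,0.7],"roll": 0,"gripper": -0.14},
    {"xyz": [0,0,0.7],"roll": 0,"gripper": -0.14},
    {"xyz": [0,0,0.7],"roll": 0,"gripper": -0.14},
    {"xyz": [0,0,0.6],"roll": 0,"gripper": -0.14},
    {"xyz": [0,0,0.4],"roll": 0,"gripper": -0.14},
    {"xyz": [0,0,0],"roll": 0,"gripper": -0.14}
  ]
}}

```text
clock: 17.6
position: [0.5584, -0.3398, 0.088]
tool_rot: [-1.917, -2.484, -0.001]
force: [-1.0, -0.3, -0.4]
finger_gap: 0.0397
grasp_force: 0.0
```

```bash
python3 st.py a4
```

```text
17.6 st x -0.0299 y -0.0969 z 0.0880 F st [-1.1 -0.1 -0.4] tool y az-yaw 0.02 gap 0.0397 q7 1.295
178 157
```

View pics/a4.png

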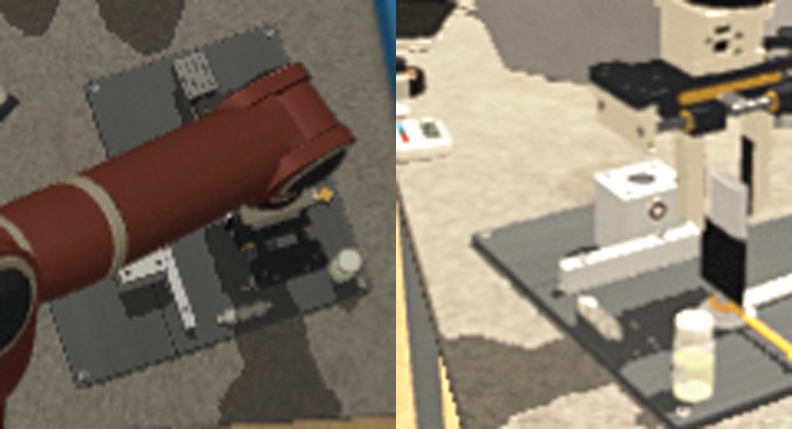

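The side half shows the fingers on both sides of the tab (728,205), with nothing touched. I centre by 5 mm and close.

>>> {"api": "jog_arm", "payload": {
  "motion": [
    {"xyz": [-0.16,0,0],"roll": 0,"gripper": -0.14},
    {"xyz": [0,0,0],"roll": 0,"gripper": -0.6},
    {"xyz": [0,0,0],"roll": 0,"gripper": -1},
    {"xyz": [0,0,0],"roll": 0,"gripper": -1},
    {"xyz": [0,0,0],"roll": 0,"gripper": -1},
    {"xyz": [0,0,0],"roll": 0,"gripper": -1},
    {"xyz": [0,0,0],"roll": 0,"gripper": -1}
  ],
  "force": 30
}}

```text
clock: 18.4
position: [0.5621, -0.3461, 0.0899]
tool_rot: [1.916, 2.486, 0.002]
force: [5.2, -0.3, -1.1]
finger_gap: 0.0096
grasp_force: 30.0
```

```bash
python3 st.py
```

```text
18.4 st x -0.0279 y -0.1039 z 0.0899 F st [ 4.9 -1.6 -1.1] tool y az-yaw 0.08 gap 0.0096 q7 1.297
```

>>> {"api": "jog_arm", "payload": {
  "motion": [
    {"xyz": [0.03,0.07,0],"roll": 0,"gripper": -1},
    {"xyz": [0,0,0],"roll": -0.13,"gripper": -1},
    {"xyz": [0,0,0],"roll": -0.13,"gripper": -1},
    {"xyz": [0,0,0],"roll": -0.13,"gripper": -1},
    {"xyz": [0,0,0],"roll": -0.13,"gripper": -1},
    {"xyz": [0,0,0],"roll": -0.13,"gripper": -1},
    {"xyz": [0,0,0],"roll": -0.13,"gripper": -1},
    {"xyz": [0,0,0],"roll": -0.13,"gripper": -1},
    {"xyz": [0,0,0],"roll": -0.13,"gripper": -1},
    {"xyz": [0,0,0],"roll": 0,"gripper": -1},
    {"xyz": [0,0,0],"roll": 0,"gripper": -1}
  ]
}}

```text
clock: 19.5
position: [0.5618, -0.3463, 0.0898]
tool_rot: [0.779, 3.042, -0.002]
force: [2.5, -2.4, -0.9]
finger_gap: 0.0099
grasp_force: 30.0
```

```bash
python3 st.py a5
python3 - <<'E'
from h import *
e=load("a5s.pkl"); d=load("a5.pkl")
u,v=proj(e,[.62,-.325,.02])[0].astype(int); print("side centre",u,v)
A=cv2.resize(e["image"][v-35:v+35,u-45:u+45,::-1],None,fx=8,fy=8,interpolation=cv2.INTER_CUBIC); cv2.imwrite("pics/a5z.png",A)
for n,q in(("side",e),("top",d)):
    h=cv2.cvtColor(q["image"],cv2.COLOR_RGB2HSV); m=cv2.inRange(h,(12,120,90),(32,255,255))
    k,l,st,c=cv2.connectedComponentsWithStats(m); print(n,[(st[i].tolist(),np.round(onplane(q,[c[i]],.014)[0,:2],3).tolist()) for i in range(1,k) if st[i,4]>5 and abs(onplane(q,[c[i]],.014)[0,0]-.6)<.15 and abs(onplane(q,[c[i]],.014)[0,1]+.33)<.12])
E
```

```text
19.5 st x -0.0283 y -0.1040 z 0.0898 F st [ 1.8 -2.9 -0.9] tool y az-yaw 46.6 gap 0.0099 q7 1.953
178 157
side centre 295 240
side [([299, 237, 9, 5, 19], [0.648, -0.312]), ([288, 242, 7, 4, 13], [0.606, -0.325]), ([274, 245, 10, 7, 33], [0.567, -0.339])]
top []
```

View pics/a5z.png

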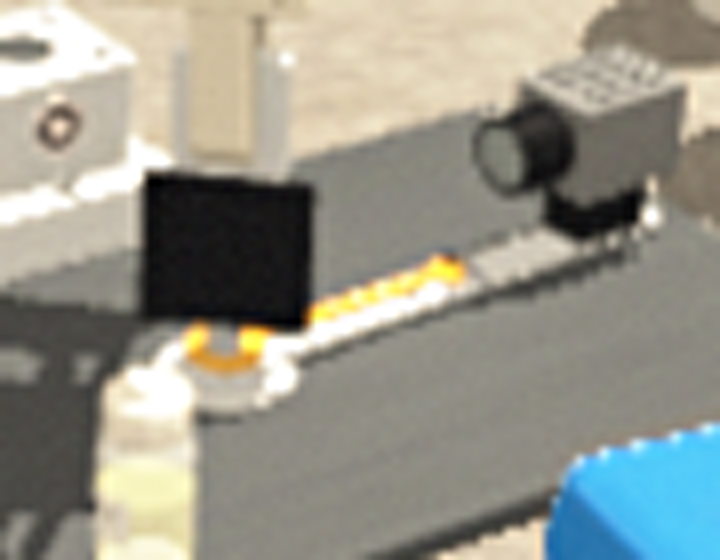

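The zoomed side view shows the brass pointer tip (450,267) lying along the white arm, next to the index near (470,270). It is within about 2 native pixels of the arm's centre line. I check the arm angle against the parked pointer in the first top picture.

Run:
```python
from h import *
d=load("top0.pkl"); hsv=cv2.cvtColor(d["image"],cv2.COLOR_RGB2HSV); v,u=np.mgrid[:384,:512]
c,n=np.cos(.2561),np.sin(.2561); pv=np.array([.5600,-.3438])
def S(z):
    w=onplane(d,np.c_[u.ravel(),v.ravel()],z)[:,:2]-pv; return np.stack([c*w[:,0]+n*w[:,1],-n*w[:,0]+c*w[:,1]],-1).reshape(384,512,2)
s=S(.016)
m=(s[...,0]>.025)&(s[...,0]<.085)&(abs(s[...,1]-.07*s[...,0])<.016); w=np.where(m,np.clip(hsv[...,2].astype(float)-100,0,None),0)
q=s[w>0]; ww=w[w>0]; a=np.polyfit(q[:,0],q[:,1],1,w=np.sqrt(ww)); cen=np.average(q,axis=0,weights=ww); print("arm dir",np.arctan(a[0]),"from pivot",np.arctan2(cen[1],cen[0]),len(q))
m=(cv2.inRange(hsv,(12,120,70),(32,255,255))>0)&(np.hypot(s[...,0],s[...,1])<.12)&(s[...,1]<-.02)
q=s[m]; a=np.polyfit(q[:,1],q[:,0],1); cen=q.mean(0); print("pointer off -y: dir",-np.arctan(a[0]),"from pivot",np.arctan2(cen[1],cen[0])+np.pi/2,len(q))
s=S(.076); m=(s[...,0]>.115)&(s[...,0]<.185)&(abs(s[...,1]-.01)<.028); P=cloud(d); m&=(P[...,2]>.06)&(P[...,2]<.09); cen=s[m].mean(0); print("cam",cen,np.arctan2(cen[1],cen[0]),m.sum())
# side: arm vs pointer in last picture
e=load("a5s.pkl"); 
for z in(.012,.016,.02): 
    w=onplane(e,[(295-45+(450+.5)/8-.5,240-35+(267+.5)/8-.5)],z)[0,:2]-pv; print("tip z",z,np.hypot(*w),np.arctan2(w[1],w[0])-.2561)
g=[(295-45+(x+.5)/8-.5,240-35+(y+.5)/8-.5) for x,y in((520,257),(600,85))]
for p,z in zip(g,(.016,.076)): w=onplane(e,[p],z)[0,:2]-pv; print("side arm/cam",np.hypot(*w),np.arctan2(w[1],w[0])-.2561)
```

```text
arm dir 0.06876042190704365 from pivot 0.0547963168424009 77
pointer off -y: dir 0.010138451223660732 from pivot 0.04494669015703323 40
cam [0.14882988 0.01058699] 0.07101525002499728 176
tip z 0.012 0.10398881331844165 0.12092620198240206
tip z 0.016 0.09882835220946506 0.06834944444929159
tip z 0.02 0.09397062686480587 0.010161462668405508
side arm/cam 0.12273309979707857 0.002072003090246133
side arm/cam 0.14647125298294167 -0.042405545337582395
```

```bash
python3 st.py
python3 - <<'E'
from cell import job
print(job.hand_in())
E
```

```text
19.6 st x -0.0282 y -0.1040 z 0.0898 F st [ 2.4 -3.  -1.6] tool y az-yaw 46.65 gap 0.0097 q7 1.954
the job is handed in; nothing more can be done
None
```

I handed the job in at 19.6 s with the block seated in the corner (within 0.3 mm and 0.2° by the top camera) and the tab still gripped at 30 N; the mirror is at about 0.81 rad against a target near 0.82, judged mainly from how far the tool turned.

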